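Pry open the whetstone box and set out the stone

TASK

Lift the yellow-handled opening blade off its peg on the sloping tool board, work its tip into the notch under the lid of the dark wooden box, and lever the lid up and right over until it stays open by itself; use only the blade for this and keep the gripper off the lid. Then lay the opening blade flat on the green mat and let go of it, and afterwards take the whetstone out of the box and seat it, orange side up, down in the recess of the pale wooden holder. Drop neither of them, leave the other things on the bench and the tool board where they are, and leave the lid open.

Things in the scene. Friction and masses are not known exactly. Their poses are not given: they have to be found in the camera images.
- rack: Wooden stand of the sloping tool board, fixed, at the robot's right. Origin: on the bench under the middle of its footprint (190 mm along its x, 320 mm along its y, 170 mm high at the back). Its front is -x, its x points towards the high back; yaw varies.
- board: Plywood board sloping 40 degrees from level, 240 mm up the slope, 330 mm wide. Origin: middle of its low edge, upper face; x up the slope, z outward normal. Three 10 mm pegs stand square to it, 22 mm high, at x = 215 mm and y = -100, 0, 100 mm; on each hangs one tool by its ring (order varies), which must rise over 22 mm square to the board to clear.
- opener: Opening blade, 207 mm long, 130 g, loose, lying on the board, tip down the slope. Origin: ring centre, on the underside; -x points to the tip, z at the start is the board's normal. Steel ring: 22 mm hole, 34 mm outside, 8 mm thick. Yellow handle x -27 to -125 mm, 22 mm wide (y), 22 mm thick (z 0 to 22). Steel blade x -126 to -190, 26 mm wide, 3 mm thick, at z = 11.
- opener_grip (a point): Point in the middle of the opening blade's yellow handle, at x = -90, y = 0, z = 11 mm of it, near its centre of mass. Axes as opener.
- opener_tip (a point): Middle of the opening blade's tip edge, at x = -190, y = 0, z = 11 mm of it. Axes as opener.
- box: Dark wooden whetstone box, fixed, at the robot's left: 150 mm along its x, 170 mm along its y, walls 8 mm thick and 70 mm high, inner floor at 6 mm. Origin: centre of its underside. Its front (-x) has the notch and looks towards the robot's right; the lid is hinged along the top of its back (+x) wall.
- box_notch (a point): Middle of the pry notch's opening in the outer face of the box's front wall, 7 mm below the lid's underside: at x = -75, y = 0, z = 63 mm of the box. The notch is 60 mm wide (y), 14 mm high (z 56 to 70 mm) and open right through the 8 mm wall. Axes as box; push the blade in along +x.
- lid_hinge (a point): Middle of the lid's hinge axis, which runs along the box's y: at x = 75, y = 0, z = 70 mm of the box.
- lid (a joint): Lid angle in rad: 0 shut, grows as it opens, stop at 1.95, leaning back past upright. Falls shut unless taken past upright (1.57). The lid is a medium-brown board 156 mm (from the hinge) by 170 mm, 8 mm thick, 130 g, its underside at 70 mm, overhanging the front wall by 6 mm.
- lid_edge (a point): Middle of the lid's free front edge, on its underside; moves with the lid.
- stone: Whetstone, 100 mm long (x), 36 mm wide (y), 28 mm high, 200 g, loose, grey below and orange on top, lying on the floor of the box. Origin: centre of its underside.
- holder: Pale wooden stone holder, fixed on the bench, 130 mm (x) by 66 mm (y), 18 mm high, with a black-floored recess 110 mm (x) by 46 mm (y) and 10 mm deep. Origin: centre of its underside. It and the mat may change places.
- holder_seat (a point): Centre of the recess floor of the holder, 8 mm above the bench. Axes as holder.
- mat: Green rubber mat, fixed on the bench, 250 mm (x) by 110 mm (y), 3 mm thick. Origin: centre of its underside.
- file: Flat file with red handle, 211 mm long, hanging on another peg. Leave alone. Origin and axes like the opening blade's.
- brush: Small bench brush with dark wooden handle and straw-coloured head, 192 mm long, hanging on another peg. Leave alone. Origin and axes like the opening blade's.
- plane: Wooden hand plane, 200 by 56 mm, about 80 mm high, far left on the bench; leave alone.
- jar: Jar, 52 mm wide, 80 mm high, far right on the bench; leave alone.
- offcut: Wood offcut, 120 by 50 by 35 mm, near left on the bench; leave alone.

How it is judged:
On the way, in this order (a step that is already met when the one before it is completed fails the run):
1. the opening blade is lifted off its peg in the gripper (z of opener in the frame of board above 0.03 m and contact force between the fingers and opener above 1 N), for 0.2 s.
2. the blade's tip is in the notch under the lid (x of opener_tip in the frame of box between -0.073 and 0 m and y of opener_tip in the frame of box between -0.03 and 0.03 m and z of opener_tip in the frame of box between 0.05 and 0.08 m and value of joint lid below 0.3 rad), for 0.05 s.
3. the lid is raised by the opening blade (value of joint lid above 0.3 rad and contact force between opener and lid above 0.05 N), for 0.05 s.
4. the lid is right over, past upright, and stays open (value of joint lid above 1.6 rad), for 0.3 s.
5. the opening blade lies flat on the mat, released (x of opener_grip in the frame of mat between -0.1 and 0.1 m and y of opener_grip in the frame of mat between -0.05 and 0.05 m and z of opener_grip in the frame of mat below 0.022 m and angle between opener's own z axis and vertical below 0.15 rad and contact force between the fingers and opener below 0.1 N and linear speed of opener below 0.02 m/s), for 0.2 s.
6. the whetstone is lifted out of the box (z of stone in the frame of box above 0.06 m and contact force between the fingers and stone above 0.5 N), for 0.1 s.
At the end, for the whole second after the job is handed in: Lid open past upright (over 1.6 rad); blade flat (0.15 rad) on the mat, mid-handle 5 mm inside its long edges and 25 mm inside its short ones; stone orange side up on the recess floor (centre within 10 mm, underside within 3 mm, level within 0.06 rad); all released and at rest (all of step 5 and value of joint lid above 1.6 rad and horizontal distance between stone and holder_seat below 0.01 m and z of stone in the frame of holder_seat below 0.003 m and angle between stone's own z axis and vertical below 0.06 rad and linear speed of stone below 0.02 m/s); the robot touches nothing.
It fails at once if the gripper or arm pushes on the lid (over 2 N) (contact force between any of the fingers, the arm and lid above 2 N).
It fails at once if the opening blade or the whetstone is dropped (falls free faster than 0.6 m/s, about 20 mm) ((contact force between the fingers and opener below 0.1 N and linear speed of opener above 0.6 m/s) or (contact force between the fingers and stone below 0.1 N and linear speed of stone above 0.6 m/s)).
It fails at once if the file or brush on the board is shifted by more than 30 mm (distance of any of file, brush from where it was at the start of the episode above 0.03 m).
It fails at once if the plane, jar or offcut is shifted by more than 30 mm (distance of any of plane, jar, offcut from where it was at the start of the episode above 0.03 m).
It also fails if it takes over 62 s, if anything falls off the work surface, if the arm or the gripper's body presses on something with over 40 N, if the wrist force passes 120 N, or if a joint passes its speed limit or range.

ROBOT

A 6-joint arm with a two-finger parallel gripper is mounted at the origin on the work surface. World frame = base frame: x ahead of the robot, y to its left, z up, the work surface at z = 0. Lengths are in m, angles in rad, forces in N, time in s.
With the tool pointing down it reaches from about 0.3 to 0.775 m from the base axis. Payload 14.6 kg.
Tool frame: the origin (TCP) lies at the very end of the fingers, on their centre line; the grasp point (between the pads) lies 19 mm behind it; z points along the fingers, y is the line along which they close (so a half turn about z gives the same grasp; the last joint's range is limited). The gripper opens to 94 mm and grips with 3 to 60 N. Pads are 16 mm wide; open, the fingers measure 119 mm over their backs; the gripper's body (75 mm by 177 mm) begins 78 mm behind the grasp point.
Start: joints at [-1.222, 0.3, 1.521, -0, 1.321, -0.067], TCP at [0.222, -0.503, 0.205] pointing down, gripper open.
Joint ranges: [-3.03, 3.03], [-0.79, 2.21], [0.23, 2.52], [-1.04, 4.18], [0, 3.07], [-2.55, 2.55]. Speed limits (rad/s): [2.22, 2.22, 2.57, 3.14, 3.14, 3.14].

INTERFACE

Orientations are given as [roll, pitch, yaw] about the fixed x, y, z axes, in that order (R = Rz(yaw) Ry(pitch) Rx(roll)).
In Python, from station import ctrl gives the robot as it stands. The module is installed in compiled form; this text tells all that it offers.
- The arm moves only by the tool step_arm, never from a script. Its argument "deltas" is a list of rows, each an object with "dp": the shift along the tool's x, y, z scaled (see below), a list of three; "twist": the turn about the tool's z scaled (see below). In form: [{"dp": [tx, ty, tz], "twist": twist}, ...]. A call has 1 to 12 rows; each row shifts and turns the commanded pose from where the row before left it, along the tool's axes as they then stand; what a row does not reach is not made up. The controller multiplies each number of a shift by 0.04 m and each number of a turn by 4 degrees. A row lasts 1/10 s, in which the tool goes at most 50 mm and 8.59 degrees, less where a joint would pass 70% of its speed; a pose out of reach is approached as far as the arm can. A call with a number of a shift or a turn outside -1 to 1 is refused whole. A call with a gripper value outside its range is refused whole. "gripper" is the opening, from -1 (shut) to 1 (fully open), set as the call begins (left out, the last holds). The fingers move at their own pace and stop on an object; "squeeze" is the grip in N (left out, the last holds). Time passes only in rows, so rows that do not move let the fingers close. It gives the time, the measured TCP pose, the force, the opening and the grip force at its end, in the units of the state.
- ctrl.get_obs(): the state, without advancing time (a new reading comes with each control period).
- ctrl.camera(name): name is "scene" or "top" or "wrist"; returns (picture, depth): 480x640x3 uint8, red, green, blue; 480x640 float32, m along the optical axis (not along the pixel's ray), 0 where there is no reading.
- ctrl.get_calibration(name): a dict with "fx", "fy", "cx", "cy" (pixels), "world_to_cam" (4x4, takes a point from world to camera coordinates); the wrist camera has in their place "hand_eye" (4x4, takes a point from camera to tool coordinates, whose origin is the TCP and whose axes are the flange's). Camera axes: x right, y down, z forward; pixel columns grow to the right and rows downward; lengths in m; the calibration is good to about 2 mm. A picture is of the moment at which its call begins: read the wrist's pose just before it. get_calibration takes no time and is no camera call.
- ctrl.hand_in(): hands the job in; it is judged then, once.
Trained networks look in the newest picture that a camera, given by its name, has taken for a name from the list of things; names that differ only in an ending like _2 or _b are one class to them, and where a whole thing is asked for, a point or a joint stands for the part that bears it (a point fixed in the world has none). Each returns a list of dicts, best first, with "conf" (0 to 1); they miss things now and then, are a little off and sometimes report something else, mostly with a low value. They report only what shows in the picture. A call takes as long as a camera call.
- ctrl.spot_in(camera, label): "rect" ([left, top, right, bottom] as shares, 0 to 1, of the picture: columns of its width, rows of its height, round what is visible of it).
- ctrl.cut_out(camera, label): "pixels" (480x640 bool, what is visible of it) and "rect" ([left, top, right, bottom] as shares, 0 to 1, of the picture: columns of its width, rows of its height, round what is visible of it).
The state is a dict: "time_s": time; "qpos": joint angles; "joint_vel": joint speeds; "tau": joint torques, N m; "ee_pos": TCP position; "eef_rot": TCP orientation; "force": force on the tool from outside, world axes, zero at the start; "moment": the same for the moment, N m; "grip_width": finger opening in m; "grip_force": force on a finger pad.
Only numpy, scipy, OpenCV 4.12 (cv2) and the standard library are available. Lean on these libraries where they do the work, as an engineer would, in place of code of your own. Each camera call takes 0.05 s, during which the arm holds its last target. There are 200 camera calls.

## Working session

There is one attempt and no reset: what is moved stays moved. The work goes in short steps, Python scripts to look and compute and a tool call to move; the robot and the scene stay as the last step left them, time stands still between calls to the robot, and variables do not carry over. Pictures are saved under pics/ and viewed, at most 10 in all, crops included, and the job is handed in when it is done.

Besides the shell and the picture viewer there is one more tool, called as name([rows], argument=value, ...), one row to a line, values as JSON. step_arm: Moves the arm, as the interface text tells. Its arguments: {"type":"object","properties":{"deltas":{"type":"array"},"gripper":{"type":"number"},"squeeze":{"type":"number"}},"required":["deltas"]}

```bash
mkdir -p pics
cat > h.py <<'E'
import numpy as np, cv2
from station import ctrl
from scipy.spatial.transform import Rotation as R
def cloud(name):
    o=ctrl.get_obs(); im,d=ctrl.camera(name); k=ctrl.get_calibration(name)
    v,u=np.mgrid[:480,:640]
    P=np.stack([(u-k['cx'])/k['fx']*d,(v-k['cy'])/k['fy']*d,d],-1)
    if 'world_to_cam' in k: T=np.linalg.inv(np.array(k['world_to_cam']))
    else:
        T=np.eye(4);T[:3,:3]=R.from_euler('xyz',o['eef_rot']).as_matrix();T[:3,3]=o['ee_pos'];T=T@np.array(k['hand_eye'])
    W=P@T[:3,:3].T+T[:3,3]; W[d==0]=np.nan
    return im,W
def save(n,im): cv2.imwrite('pics/'+n,im[:,:,::-1])
E
python3 - <<'E'
from h import *
print(ctrl.get_obs())
im,W=cloud('top'); save('top0.png',im); np.save('top0.npy',W); 
for l in ['opener','box','lid','holder','mat','board','file','brush','rack','offcut']:
    r=ctrl.cut_out('top',l)
    for q in r[:1]:
        m=q['pixels']; p=W[m]; p=p[~np.isnan(p[:,0])]; 
        print(l,round(q['conf'],2),len(p),np.median(p,0).round(3),cv2.minAreaRect(p[:,:2].astype(np.float32)), np.percentile(p[:,2],[5,95]).round(3))
        np.save('m_'+l+'.npy',m)
im,W=cloud('scene'); save('scene0.png',im); np.save('scene0.npy',W)
E
```

```text
{'time_s': 0.0, 'qpos': array([-1.22161198e+00,  3.00460933e-01,  1.52155984e+00,  6.12020843e-06,
        1.32070448e+00, -6.65992153e-02]), 'joint_vel': array([ 0.00298646, -0.0017145 , -0.00135742, -0.00048943, -0.0026804 ,
       -0.00105984]), 'tau': array([ 1.56609127e-03, -5.31807196e+01, -3.52736557e+01,  7.09055574e-02,
        2.44342204e-02, -5.22872779e-05]), 'ee_pos': array([ 0.22206046, -0.50290011,  0.2049009 ]), 'eef_rot': array([-3.14046296e+00, -8.12892479e-05,  4.15782001e-01]), 'force': array([-0.04723109,  1.01519363,  0.33855671]), 'moment': array([-0.03706524,  0.03489309,  0.06489604]), 'grip_force': 0.0, 'grip_width': 0.09439541041457727}
opener 0.97 681 [ 0.429 -0.276  0.107] ((0.4299543797969818, -0.28566792607307434), (0.16406799852848053, 0.029322126880288124), 86.21334838867188) [0.044 0.158]
box 0.56 4434 [0.469 0.259 0.078] ((0.4733893871307373, 0.27344200015068054), (0.18520790338516235, 0.18263570964336395), 81.79464721679688) [0.072 0.082]
lid 0.55 4228 [0.468 0.262 0.078] ((0.47108402848243713, 0.27099040150642395), (0.17979171872138977, 0.16983267
[... 453 characters left out ...]
69058418274, 0.3645365238189697), 86.07823944091797) [0.023 0.165]
file 0.78 620 [ 0.628 -0.304  0.11 ] ((0.6295335292816162, -0.298728883266449), (0.16330459713935852, 0.02888282760977745), 87.86448669433594) [0.039 0.153]
brush 0.69 522 [ 0.526 -0.292  0.103] ((0.5262947082519531, -0.29965320229530334), (0.1481723189353943, 0.029394231736660004), 85.35572052001953) [0.053 0.159]
rack 0.97 9802 [ 0.517 -0.309  0.102] ((0.5407754182815552, -0.3234094977378845), (0.24241973459720612, 0.3630964756011963), 85.80145263671875) [0.022 0.165]
offcut 0.66 1031 [0.254 0.369 0.034] ((0.2510265111923218, 0.37236350774765015), (0.11885892599821091, 0.051162511110305786), 26.68565559387207) [0.014 0.039]
```

View pics/top0.png

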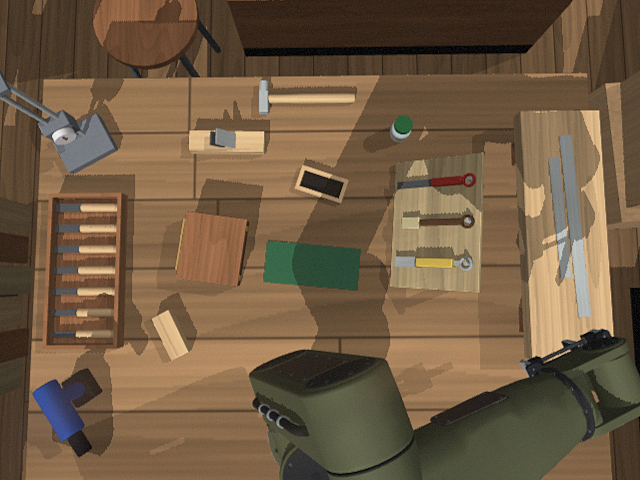

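View pics/scene0.png

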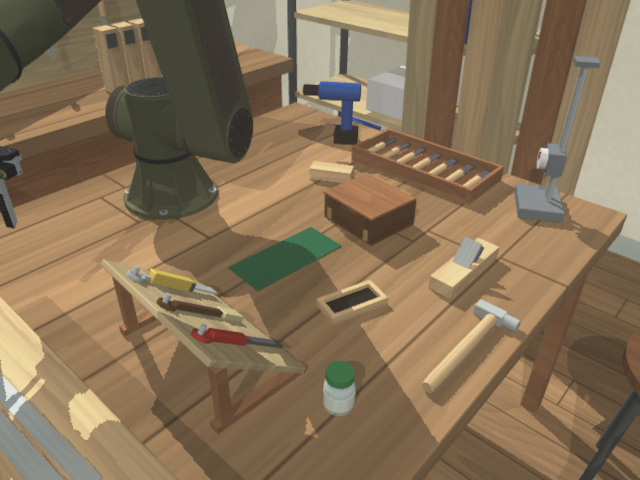

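Run:
```python
from h import *
W=np.load('top0.npy'); im=cv2.imread('pics/top0.png'); hsv=cv2.cvtColor(im,cv2.COLOR_BGR2HSV)
m=np.load('m_opener.npy')
y=m&(abs(hsv[...,0].astype(int)-26)<10)&(hsv[...,1]>110)
p=W[y]; p=p[~np.isnan(p[:,0])]
c=p.mean(0);u,s,v=np.linalg.svd(p-c); d=v[0]*-np.sign(v[0][2]); print('handle n',len(p),c,'dir(tip)',d,'slope',np.degrees(np.arcsin(-d[2])),'heading',np.degrees(np.arctan2(d[1],d[0])))
t=(p-c)@d; print('ext',np.percentile(t,[0,2,98,100]))
# board plane fit
b=np.load('m_board.npy'); q=W[b]; q=q[~np.isnan(q[:,0])]
best=None
rng=np.random.default_rng(0)
for i in range(500):
    a=q[rng.choice(len(q),3,False)]; n=np.cross(a[1]-a[0],a[2]-a[0]); l=np.linalg.norm(n)
    if l<1e-6: continue
    n/=l; k=(abs((q-a[0])@n)<.003).sum()
    if best is None or k>best[0]: best=(k,n,a[0])
inl=q[abs((q-best[2])@best[1])<.004]; c0=inl.mean(0); n=np.linalg.svd(inl-c0)[2][2]; n*=np.sign(n[2])
print('board',len(inl),c0,n,'slope',np.degrees(np.arccos(n[2])),'head',np.degrees(np.arctan2(n[1],n[0])), 'handle height',(c-c0)@n, np.percentile((p-c0)@n,[5,50,95]))
# lid top
q=W[np.load('m_lid.npy')];q=q[~np.isnan(q[:,0])]; q=q[(q[:,2]>.073)&(q[:,2]<.083)]
print('lid rect',cv2.minAreaRect(q[:,:2].astype(np.float32)), cv2.boxPoints(cv2.minAreaRect(q[:,:2].astype(np.float32))))
```

```text
handle n 329 [ 0.42749439 -0.28800948  0.11781266] dir(tip) [ 0.08021217  0.76740695 -0.63612308] slope 39.503331376253826 heading 84.03290439329083
ext [-0.04827952 -0.04635991  0.04727594  0.05568526]
board 8755 [ 0.52490904 -0.30486452  0.09839439] [0.04619378 0.64207371 0.76524995] slope 40.070766596133296 head 85.88496383638363 handle height 0.02118205280817575 [0.01585736 0.02167798 0.02519455]
lid rect ((0.4699666500091553, 0.26270321011543274), (0.16249138116836548, 0.1695816069841385), 81.85151672363281) [[0.37451622 0.19429591]
 [0.54238576 0.17025962]
 [0.56541705 0.3311105 ]
 [0.39754754 0.3551468 ]]
```

```bash
cat >> h.py <<'E'
def plan(target,yaw=None,n=None,start=None,sm=0.9):
    """print rows (rounded) from the current pose to target pos, yaw in deg"""
    import json,math
    o=ctrl.get_obs(); p=np.array(o['ee_pos']); y=o['eef_rot'][2]
    if start is not None: p=np.array(start[:3],float); y=math.radians(start[3])
    t=np.array(target,float); dy=0 if yaw is None else math.remainder(math.radians(yaw)-y,2*math.pi)
    if n is None: n=max(1,math.ceil(max(np.linalg.norm(t-p)/(.045*sm),abs(math.degrees(dy))/(4*.98))))
    rows=[];
    for i in range(n):
        k=n-i
        w=round(-math.degrees(dy)/k/4,2); s=(t-p)/k
        M=R.from_euler('xyz',[math.pi,0,y]).as_matrix(); d=np.round(M.T@s/.04,2)
        rows.append({"dp":d.tolist(),"twist":w}); p=p+M@(d*.04); y-=math.radians(4*w); dy+=math.radians(4*w)
    print(n,'rows end',p.round(4),round(math.degrees(y),2)); 
    for i in range(0,n,12): print(json.dumps(rows[i:i+12]).replace(' ',''))
E
python3 - <<'E'
from h import *
plan([0.428,-0.284,0.21],85)
E
```

```text
16 rows end [ 0.428  -0.2838  0.2098] 84.99
[{"dp":[0.43,-0.18,-0.01],"twist":-0.96},{"dp":[0.44,-0.15,-0.01],"twist":-0.96},{"dp":[0.45,-0.12,-0.01],"twist":-0.96},{"dp":[0.46,-0.09,-0.01],"twist":-0.95},{"dp":[0.47,-0.06,-0.01],"twist":-0.96},{"dp":[0.47,-0.03,-0.01],"twist":-0.95},{"dp":[0.47,-0.0,-0.01],"twist":-0.96},{"dp":[0.47,0.03,-0.0],"twist":-0.95},{"dp":[0.47,0.06,-0.01],"twist":-0.96},{"dp":[0.46,0.09,-0.0],"twist":-0.95},{"dp":[0.45,0.12,-0.01],"twist":-0.96},{"dp":[0.45,0.15,-0.0],"twist":-0.95}]
[{"dp":[0.43,0.18,-0.01],"twist":-0.96},{"dp":[0.42,0.21,-0.0],"twist":-0.95},{"dp":[0.41,0.24,-0.01],"twist":-0.96},{"dp":[0.39,0.27,-0.0],"twist":-0.95}]
```

step_arm([
  {"dp":[0.43,-0.18,-0.01],"twist":-0.96},
  {"dp":[0.44,-0.15,-0.01],"twist":-0.96},
  {"dp":[0.45,-0.12,-0.01],"twist":-0.96},
  {"dp":[0.46,-0.09,-0.01],"twist":-0.95},
  {"dp":[0.47,-0.06,-0.01],"twist":-0.96},
  {"dp":[0.47,-0.03,-0.01],"twist":-0.95},
  {"dp":[0.47,0,-0.01],"twist":-0.96},
  {"dp":[0.47,0.03,0],"twist":-0.95},
  {"dp":[0.47,0.06,-0.01],"twist":-0.96},
  {"dp":[0.46,0.09,0],"twist":-0.95},
  {"dp":[0.45,0.12,-0.01],"twist":-0.96},
  {"dp":[0.45,0.15,0],"twist":-0.95},
], gripper=0.05, squeeze=50)

```text
time_s: 1.8
ee_pos: [0.3769, -0.3383, 0.2092]
eef_rot: [3.141, 0.0, 1.219]
force: [-0.2, -0.5, -0.5]
grip_width: 0.0491
grip_force: 0.0
```

step_arm([
  {"dp":[0.43,0.18,-0.01],"twist":-0.96},
  {"dp":[0.42,0.21,0],"twist":-0.95},
  {"dp":[0.41,0.24,-0.01],"twist":-0.96},
  {"dp":[0.39,0.27,0],"twist":-0.95},
  {"dp":[0,0,0],"twist":0},
  {"dp":[0,0,0],"twist":0},
])

```text
time_s: 2.4
ee_pos: [0.4279, -0.2839, 0.2098]
eef_rot: [-3.141, 0.0, 1.482]
force: [-0.0, -1.5, -1.1]
grip_width: 0.0495
grip_force: 0.0
```

```bash
cat > hand.py <<'E'
from h import *
def handle(cam):
    im,W=cloud(cam); hsv=cv2.cvtColor(im,cv2.COLOR_RGB2HSV)
    r=ctrl.cut_out(cam,'opener')
    if not r: print('none'); return im
    m=r[0]['pixels']; y=m&(abs(hsv[...,0].astype(int)-26)<10)&(hsv[...,1]>110); p=W[y];p=p[~np.isnan(p[:,0])]
    c=np.median(p,0); p=p[np.linalg.norm(p-c,axis=1)<.075]; c=p.mean(0); v=np.linalg.svd(p-c,full_matrices=False)[2]; d=v[0]*(1 if v[0][1]>0 else -1); t=(p-c)@d
    print(cam,r[0]['conf'],len(p),c.round(4),'dir',d.round(3),'head',np.degrees(np.arctan2(d[1],d[0])).round(1),'slope',np.degrees(np.arcsin(-d[2])).round(1),'ext',np.percentile(t,[1,99]).round(4),'v3',v[2].round(3))
    q=W[m];q=q[~np.isnan(q[:,0])]; tt=(q-c)@d; print('all ext',np.percentile(tt,[.5,99.5]).round(4)); return im
E
python3 - <<'E'
from hand import *
im=handle('wrist'); save('w1.png',im); im=handle('scene'); o=ctrl.get_obs(); print(o['ee_pos'],np.degrees(o['eef_rot']),o['time_s'],o['grip_width'])
E
```

```text
wrist 0.75 3819 [ 0.43   -0.2907  0.1199] dir [ 0.054  0.772 -0.633] head 86.0 slope 39.3 ext [-0.043   0.0524] v3 [-0.042  0.635  0.771]
all ext [-0.0702  0.1184]
scene 0.82 582 [ 0.4358 -0.2985  0.1152] dir [ 0.07   0.762 -0.643] head 84.8 slope 40.0 ext [-0.042   0.0502] v3 [0.863 0.278 0.423]
all ext [-0.0848  0.1411]
[ 0.42753168 -0.28435468  0.20987182] [-1.79998495e+02  3.80351132e-03  8.48916694e+01] 2.6 0.04936333686486888
```

View pics/w1.png

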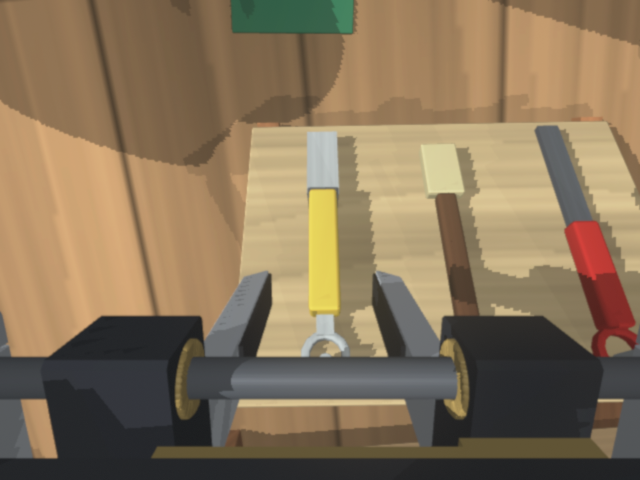

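step_arm([
  {"dp":[0,0.03,0.9],"twist":-0.12},
  {"dp":[0,0.03,0.9],"twist":0},
  {"dp":[0,0,0.6],"twist":0},
  {"dp":[0,0,0.25],"twist":0},
  {"dp":[0,0,0.13],"twist":0},
  {"dp":[0,0,0],"twist":0},
  {"dp":[0,0,0],"twist":0},
])

```text
time_s: 3.3
ee_pos: [0.4308, -0.2845, 0.0998]
eef_rot: [3.14, 0.001, 1.491]
force: [0.2, -0.8, 0.8]
grip_width: 0.049
grip_force: 0.0
```

step_arm([
  {"dp":[0,0,0],"twist":0},
  {"dp":[0,0,0],"twist":0},
  {"dp":[0,0,0],"twist":0},
  {"dp":[0,0,0],"twist":0},
  {"dp":[0,0,0],"twist":0},
  {"dp":[0,0,0],"twist":0},
], gripper=-1, squeeze=50)

```text
time_s: 3.9
ee_pos: [0.4304, -0.284, 0.0988]
eef_rot: [3.141, 0.0, 1.492]
force: [-0.7, 0.9, 2.2]
grip_width: 0.0214
grip_force: 50.0
```

step_arm([
  {"dp":[0.08,0,-0.1],"twist":0},
  {"dp":[0.24,0,-0.29],"twist":0},
  {"dp":[0.24,0,-0.29],"twist":0},
  {"dp":[0.24,0,-0.29],"twist":0},
  {"dp":[0.24,0,-0.6],"twist":0},
  {"dp":[0.3,0,-0.8],"twist":0},
  {"dp":[0.3,0,-0.8],"twist":0},
  {"dp":[0,0,0],"twist":0},
  {"dp":[0,0,0],"twist":0},
])

```text
time_s: 4.8
ee_pos: [0.4357, -0.218, 0.2261]
eef_rot: [3.14, 0.001, 1.493]
force: [-1.3, -0.8, -2.3]
grip_width: 0.0219
grip_force: 50.0
```

Run:
```python
from hand import *
o=ctrl.get_obs(); print(o['ee_pos'],np.degrees(o['eef_rot']),o['time_s'],o['grip_width'],o['force'])
im=handle('scene'); im=handle('wrist'); save('w2.png',im)
# box from scene + top
for cam in ['scene','top']:
    im,W=cloud(cam)
    for l in ['lid','box']:
        r=ctrl.cut_out(cam,l)
        if r:
            q=W[r[0]['pixels']]; q=q[~np.isnan(q[:,0])]; top=q[(q[:,2]>.0745)&(q[:,2]<.0815)]
            b=cv2.minAreaRect(top[:,:2].astype(np.float32)); print(cam,l,r[0]['conf'],b,cv2.boxPoints(b).round(3).tolist())
            f=q[(q[:,2]>.015)&(q[:,2]<.055)]
            if cam=='scene' and len(f)>50:
                np.save('f_%s.npy'%l,f); print(len(f), np.median(f,0))
```

```text
[ 0.43565529 -0.21804357  0.22605762] [1.79931081e+02 3.01104899e-02 8.55164447e+01] 4.8 0.021885902584143566 [-1.25536734 -0.76515947 -2.282173  ]
scene 0.75 439 [ 0.443  -0.2391  0.2443] dir [ 0.1    0.731 -0.675] head 82.2 slope 42.4 ext [-0.0361  0.0548] v3 [0.984 0.026 0.175]
all ext [-0.0776  0.2739]
wrist 0.95 8035 [ 0.4366 -0.2199  0.2421] dir [ 0.058  0.768 -0.638] head 85.6 slope 39.6 ext [-0.0485  0.0464] v3 [-0.052 -0.636 -0.77 ]
all ext [-0.0556  0.1123]
scene lid 0.97 ((0.4703161418437958, 0.25919151306152344), (0.16279147565364838, 0.17433835566043854), 81.90276336669922) [[0.37299999594688416, 0.19099999964237213], [0.5450000166893005, 0.16599999368190765], [0.5680000185966492, 0.3269999921321869], [0.39500001072883606, 0.35199999809265137]]
scene box 0.79 ((0.4709089994430542, 0.2587894797325134), (0.16266091167926788, 0.1728600114583969), 82.36820220947266) [[0.37400001287460327, 0.1899999976158142], [0.5460000038146973, 0.16699999570846558], [0.5669999718666077, 0.328000009059906], [0.3959999978542328, 0.35100001096725464]]
1284 [0.52852812 0.19414638 0.03545572]
top lid 0.62 ((0.46973684430122375, 0.26268473267555237), (0.16258898377418518, 0.16951169073581696), 81.85267639160156) [[0.37400001287460327, 0.1940000057220459], [0.5419999957084656, 0.17000000178813934], [0.5649999976158142, 0.3310000002384186], [0.3970000147819519, 0.35499998927116394]]
top box 0.93 ((0.46985530853271484, 0.26259487867355347), (0.16261659562587738, 0.16972559690475464), 81.94336700439453) [[0.37400001287460327, 0.1940000057220459], [0.5419999957084656, 0.17000000178813934], [0.5649999976158142, 0.3310000002384186], [0.3970000147819519, 0.35499998927116394]]
```

Run:
```python
from h import *
f=np.load('f_box.npy'); a=np.radians(81.9); X=np.array([np.cos(a),np.sin(a)]); Y=np.array([-X[1],X[0]])
u=f[:,:2]@X; v=f[:,:2]@Y
c=np.array([.4703,.261]); print('center',c@X,c@Y)
h,e=np.histogram(u-c@X,bins=np.arange(-.1,.1,.004)); print([(round(float(b),3),int(k)) for b,k in zip(e,h) if k])
h,e=np.histogram(v-c@Y,bins=np.arange(-.1,.1,.004)); print([(round(float(b),3),int(k)) for b,k in zip(e,h) if k])
s=(u-c@X)<-.06; A=np.polyfit(v[s],u[s],1); print(s.sum(),A, np.median(u[s])-c@X, np.degrees(np.arctan(A[0])))
W=np.load('top0.npy'); 
# side/back extents via top depth on lid plane
q=W[(W[...,2]>.0745)&(W[...,2]<.0815)]; q=q[np.linalg.norm(q[:,:2]-c,axis=1)<.14]; u=q[:,:2]@X-c@X;v=q[:,:2]@Y-c@Y
for lo in np.arange(-.08,.08,.02):
    s=(v>lo)&(v<lo+.02); print(round(lo,2),u[s].min().round(4),u[s].max().round(4))
```

```text
center 0.32466202404426664 -0.428832904688388
[(-0.084, 1), (-0.08, 135), (-0.076, 511), (-0.072, 70), (-0.068, 23), (-0.064, 19), (-0.06, 14), (-0.056, 18), (-0.052, 19), (-0.048, 17), (-0.044, 15), (-0.04, 22), (-0.036, 17), (-0.032, 15), (-0.028, 18), (-0.024, 17), (-0.02, 14), (-0.016, 18), (-0.012, 14), (-0.008, 19), (-0.004, 9), (0.0, 22), (0.004, 16), (0.008, 10), (0.012, 17), (0.016, 15), (0.02, 16), (0.024, 12), (0.028, 15), (0.032, 14), (0.036, 13), (0.04, 19), (0.044, 16), (0.048, 13), (0.052, 13), (0.056, 14), (0.06, 13), (0.064, 13), (0.068, 14), (0.072, 13), (0.076, 1)]
[(-0.092, 1), (-0.088, 333), (-0.084, 261), (-0.08, 15), (-0.076, 20), (-0.072, 16), (-0.068, 23), (-0.064, 18), (-0.06, 15), (-0.056, 14), (-0.052, 20), (-0.048, 12), (-0.044, 22), (-0.04, 15), (-0.036, 17), (-0.032, 12), (-0.028, 20), (-0.024, 17), (-0.02, 21), (-0.016, 15), (-0.012, 17), (-0.008, 14), (-0.004, 18), (0.0, 17), (0.004, 18), (0.008, 24), (0.012, 16), (0.016, 18), (0.02, 19), (0.024, 16), (0.028, 16), (0.032, 17), (0.036, 16), (0.04, 15), (0.044, 18), (0.048, 15), (0.052, 14), (0.056, 16), (0.06, 19), (0.064, 11), (0.068, 16), (0.072, 13), (0.076, 15), (0.08, 8), (0.084, 9), (0.088, 2)]
759 [-0.01454088  0.24443734] -0.07426245364107298 -0.8330723766312823
-0.08 -0.0796 0.0786
-0.06 -0.0799 0.082
-0.04 -0.0794 0.0828
-0.02 -0.0796 0.0825
0.0 -0.0791 0.0831
0.02 -0.0794 0.0821
0.04 -0.0795 0.081
0.06 -0.0796 0.0803
```

View pics/w2.png

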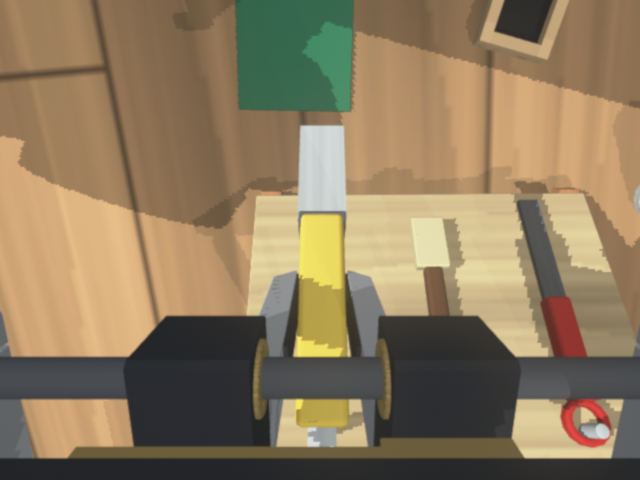

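```bash
cat >> h.py <<'E'
BC=np.array([.4702,.2612,0]); BY=82.0
def box2w(x,y,z,a=BY):
    M=R.from_euler('z',a,degrees=True).as_matrix(); return BC+M@np.array([x,y,z])/1000
OFF=np.array([.0782,-.0008,-.0646])  # tip minus TCP along heading / left / up
def tcp(x,y,z): return box2w(x,y,z)-R.from_euler('z',BY,degrees=True).as_matrix()@OFF
E
python3 - <<'E'
from h import *
im,W=cloud('wrist')
r=ctrl.cut_out('wrist','opener')[0]['pixels']; rr=[v for v in range(480) if r[v,322]]; print(rr[0],W[rr[0]+1:rr[0]+5,322].round(4))
t=W[rr[0]+2,310:335].mean(0); o=ctrl.get_obs(); M=R.from_euler('xyz',o['eef_rot']).as_matrix(); print('tip off tool',M.T@(t-o['ee_pos']))
plan(tcp(-105,0,62),82)
E
```

```text
126 [[ 0.4436 -0.1401  0.1626]
 [ 0.4435 -0.1407  0.1645]
 [ 0.4435 -0.1413  0.1648]
 [ 0.4434 -0.1419  0.1651]]
tip off tool [0.07831881 0.00179503 0.06121711]
8 rows end [0.4439 0.0798 0.1265] 82.02
[{"dp":[0.93,-0.05,0.31],"twist":0.11},{"dp":[0.93,-0.05,0.31],"twist":0.11},{"dp":[0.93,-0.06,0.31],"twist":0.11},{"dp":[0.93,-0.07,0.31],"twist":0.11},{"dp":[0.93,-0.08,0.31],"twist":0.11},{"dp":[0.93,-0.08,0.31],"twist":0.1},{"dp":[0.93,-0.09,0.3],"twist":0.11},{"dp":[0.93,-0.1,0.31],"twist":0.1}]
```

step_arm([
  {"dp":[0.93,-0.05,0.31],"twist":0.11},
  {"dp":[0.93,-0.05,0.31],"twist":0.11},
  {"dp":[0.93,-0.06,0.31],"twist":0.11},
  {"dp":[0.93,-0.07,0.31],"twist":0.11},
  {"dp":[0.93,-0.08,0.31],"twist":0.11},
  {"dp":[0.93,-0.08,0.31],"twist":0.1},
  {"dp":[0.93,-0.09,0.3],"twist":0.11},
  {"dp":[0.93,-0.1,0.31],"twist":0.1},
  {"dp":[0,0,0],"twist":0},
  {"dp":[0,0,0],"twist":0},
])

```text
time_s: 6.4
ee_pos: [0.4439, 0.0802, 0.1266]
eef_rot: [-3.141, 0.0, 1.433]
force: [1.1, -0.3, -1.6]
grip_width: 0.0216
grip_force: 50.0
```

Run:
```python
from h import *
o=ctrl.get_obs(); print(o['ee_pos'],np.degrees(o['eef_rot']),o['force'])
im,W=cloud('wrist'); save('w3.png',im)
r=ctrl.cut_out('wrist','opener')[0]['pixels']; rr=[v for v in range(480) if r[v,322]]; print(rr[0],W[rr[0]+2,310:335].mean(0))
r=ctrl.cut_out('wrist','lid')
M=R.from_euler('z',BY,degrees=True).as_matrix()
if r:
    q=W[r[0]['pixels']];q=q[~np.isnan(q[:,0])];q=q[(q[:,2]>.074)&(q[:,2]<.083)]
    b=(q-BC)@M; print(len(b),'z',np.median(b[:,2]),b.min(0),b.max(0))
    for lo in np.arange(-.08,.08,.04):
        s=(b[:,1]>lo)&(b[:,1]<lo+.04)
        if s.any(): print(lo.round(2),np.percentile(b[s,0],[.5,99.5]).round(4))
t=(W[rr[0]+2:rr[0]+30,322] if rr else 0);
```

```text
[0.44385238 0.08018711 0.12656724] [-1.79981042e+02  1.08602293e-02  8.21269316e+01] [ 1.1326734  -0.31699638 -1.60026756]
126 [0.45640557 0.15762147 0.06536855]
25088 z 0.07828548431551055 [-0.07935937 -0.08686381  0.07402368] [-0.03945275  0.08340547  0.08104327]
-0.08 [-0.0791 -0.0401]
-0.04 [-0.079  -0.0402]
0.0 [-0.0789 -0.0403]
0.04 [-0.0787 -0.0403]
```

View pics/w3.png

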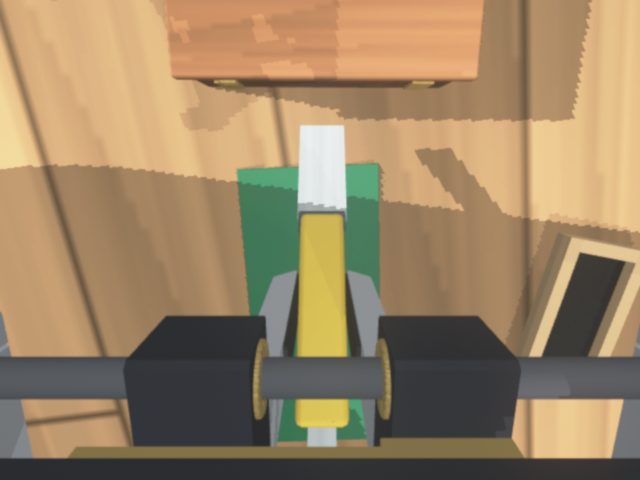

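step_arm([
  {"dp":[0.4,0,0],"twist":0},
  {"dp":[0.35,0,0],"twist":0},
  {"dp":[0.2,0,0],"twist":0},
  {"dp":[0.12,0,0],"twist":0},
  {"dp":[0.1,0,0],"twist":0},
  {"dp":[0,0,0],"twist":0},
  {"dp":[0,0,0],"twist":0},
])

```text
time_s: 7.25
ee_pos: [0.4504, 0.1262, 0.1267]
eef_rot: [3.142, -0.0, 1.432]
force: [-0.1, -0.2, -1.1]
grip_width: 0.0213
grip_force: 50.0
```

Run:
```python
from h import *
o=ctrl.get_obs(); print(o['ee_pos'],np.degrees(o['eef_rot']),o['force'])
im,W=cloud('scene'); save('s4.png',cv2.resize(im[130:270,260:460],(800,560),interpolation=cv2.INTER_CUBIC))
# arc
import json
p=(o['ee_pos']-BC)@R.from_euler('z',BY,degrees=True).as_matrix()+OFF; print('tip box',p)
h=np.array([.077,.070]); t=np.array([p[0],p[2]]); 
a0=np.degrees(np.arctan2(t[1]-h[1],-(t[0]-h[0]))); print('phi0',a0, np.linalg.norm(t-h))
r=np.linalg.norm(t-h)
pos=t.copy(); rows=[]
for a in np.r_[np.arange(2,80,6.5),np.arange(80,102,4)]:
    n=h+r*np.array([-np.cos(np.radians(a)),np.sin(np.radians(a))]); d=np.round((n-pos)/.04,2); pos=pos+d*.04; rows.append([a,d[0],-d[1]])
print(len(rows)); print(np.array(rows).round(2).tolist())
```

```text
[0.45044415 0.12615164 0.12666382] [ 1.79997621e+02 -1.92480914e-02  8.20209684e+01] [-0.0714792  -0.21738047 -1.14044177]
tip box [-5.82835638e-02 -3.15083302e-05  6.20638229e-02]
phi0 -3.357310437430585 0.13551614496544115
18
[[2.0, -0.0, -0.32], [8.5, 0.03, -0.38], [15.0, 0.08, -0.38], [21.5, 0.12, -0.36], [28.0, 0.16, -0.35], [34.5, 0.2, -0.33], [41.0, 0.24, -0.3], [47.5, 0.26, -0.28], [54.0, 0.3, -0.24], [60.5, 0.32, -0.21], [67.0, 0.35, -0.17], [73.5, 0.36, -0.13], [80.0, 0.37, -0.08], [84.0, 0.24, -0.04], [88.0, 0.23, -0.01], [92.0, 0.24, -0.0], [96.0, 0.24, 0.01], [100.0, 0.23, 0.04]]
```

View pics/s4.png

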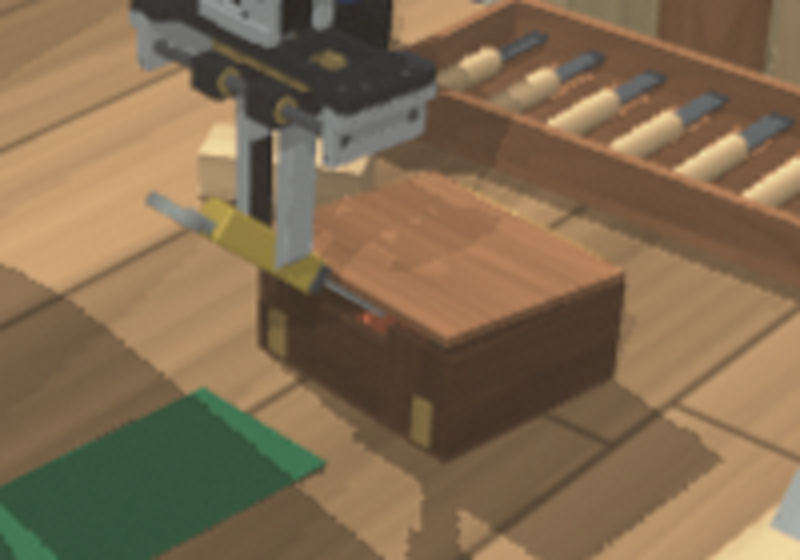

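step_arm([
  {"dp":[0,0,-0.32],"twist":0},
  {"dp":[0.03,0,-0.38],"twist":0},
  {"dp":[0.08,0,-0.38],"twist":0},
  {"dp":[0.12,0,-0.36],"twist":0},
  {"dp":[0.16,0,-0.35],"twist":0},
  {"dp":[0.2,0,-0.33],"twist":0},
  {"dp":[0.24,0,-0.3],"twist":0},
])

```text
time_s: 8.0
ee_pos: [0.4551, 0.1592, 0.2251]
eef_rot: [3.141, -0.0, 1.431]
force: [0.2, -0.6, -2.2]
grip_width: 0.0215
grip_force: 50.0
```

```bash
cat > lid.py <<'E'
from h import *
def lid():
    M=R.from_euler('z',BY,degrees=True).as_matrix()
    for cam in ['scene','top']:
        im,W=cloud(cam); r=ctrl.cut_out(cam,'lid')
        if not r: print(cam,'no lid'); continue
        q=W[r[0]['pixels']];q=q[~np.isnan(q[:,0])]; b=(q-BC)@M; c=np.median(b,0); b=b[np.linalg.norm(b-c,axis=1)<.15]
        n=np.linalg.svd(b-b.mean(0),full_matrices=False)[2][2]; print(cam,round(r[0]['conf'],2),'center',b.mean(0).round(3),'zmax',np.percentile(b[:,2],99).round(3),'n',n.round(3),'xmin,max',np.percentile(b[:,0],[1,99]).round(3),'z',np.percentile(b[:,2],[1,99]).round(3))
    o=ctrl.get_obs(); print(o['time_s'],o['ee_pos'],o['force'],o['grip_width'])
E
python3 -c "from lid import *; lid()"
```

```text
scene 0.7 center [ 0.009 -0.033  0.132] zmax 0.18 n [-0.685 -0.017 -0.729] xmin,max [-0.04   0.074] z [0.071 0.18 ]
top 0.98 center [ 0.036 -0.02   0.119] zmax 0.183 n [ 0.683 -0.001  0.731] xmin,max [-0.034  0.082] z [0.075 0.183]
8.2 [0.45497335 0.15904118 0.22343068] [ 0.3118952   0.14916868 -1.78970018] 0.021473033126091494
```

step_arm([
  {"dp":[0.26,0,-0.28],"twist":0},
  {"dp":[0.3,0,-0.24],"twist":0},
  {"dp":[0.32,0,-0.21],"twist":0},
  {"dp":[0.35,0,-0.17],"twist":0},
  {"dp":[0.36,0,-0.13],"twist":0},
  {"dp":[0.37,0,-0.08],"twist":0},
  {"dp":[0.24,0,-0.04],"twist":0},
  {"dp":[0.2,0,0],"twist":0},
])

```text
time_s: 9.0
ee_pos: [0.4684, 0.2551, 0.2694]
eef_rot: [-3.142, 0.0, 1.432]
force: [0.2, -0.7, -1.6]
grip_width: 0.0218
grip_force: 50.0
```

```bash
python3 -c "from lid import *; lid()"
```

```text
scene 0.7 center [-0.028 -0.005  0.283] zmax 0.332 n [0.588 0.312 0.746] xmin,max [-0.093  0.063] z [0.212 0.332]
top no lid
9.2 [0.46828277 0.25402115 0.26917181] [ 0.50091767 -0.1875071  -1.11794204] 0.02126309626050564
```

step_arm([
  {"dp":[0.22,0,0],"twist":0},
  {"dp":[0.22,0,0],"twist":0},
  {"dp":[0.22,0,0.02],"twist":0},
  {"dp":[0.22,0,0.03],"twist":0},
  {"dp":[0.15,0,0.03],"twist":0},
  {"dp":[0,0,0],"twist":0},
  {"dp":[0,0,0],"twist":0},
  {"dp":[0,0,0],"twist":0},
  {"dp":[0,0,0],"twist":0},
])

```text
time_s: 10.1
ee_pos: [0.4741, 0.2947, 0.2664]
eef_rot: [3.141, -0.0, 1.431]
force: [-0.7, 0.6, -1.0]
grip_width: 0.022
grip_force: 50.0
```

Run:
```python
from lid import *
lid()
im,W=cloud('scene'); save('s5.png',im[40:360,150:550])
im,W=cloud('top'); np.save('top5.npy',W); save('t5.png',im)
```

```text
scene 0.62 center [ 0.101 -0.008  0.142] zmax 0.214 n [-0.943 -0.001  0.333] xmin,max [0.075 0.129] z [0.071 0.214]
top 0.72 center [-0.001 -0.012  0.025] zmax 0.087 n [0.036 0.103 0.994] xmin,max [-0.075  0.085] z [-0.002  0.087]
10.3 [0.4741012  0.29478682 0.26635561] [ 0.03485002  0.04569137 -0.78941573] 0.021600961868963122
```

View pics/s5.png

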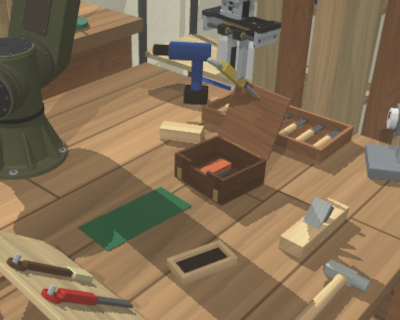

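Run:
```python
from h import *
W=np.load('top0.npy'); im=cv2.imread('pics/top0.png'); hsv=cv2.cvtColor(im,cv2.COLOR_BGR2HSV)
g=(abs(hsv[...,0].astype(int)-75)<18)&(hsv[...,1]>100)&(W[...,2]<.02)&(W[...,2]>-.01); g[:200]=0
q=W[g]; b=cv2.minAreaRect(q[:,:2].astype(np.float32)); print(len(q),b)
plan([.447,.09,.245],84.4,n=5)
plan([.430,.026,.076],84.4,start=[.447,.09,.245,84.4],n=6)
```

```text
3320 ((0.42833876609802246, 0.008683055639266968), (0.24747082591056824, 0.107035793364048), 84.45645141601562)
5 rows end [0.4468 0.0902 0.2451] 84.41
[{"dp":[-1.03,0.01,0.11],"twist":-0.12},{"dp":[-1.03,-0.0,0.11],"twist":-0.12},{"dp":[-1.04,-0.01,0.1],"twist":-0.12},{"dp":[-1.03,-0.02,0.11],"twist":-0.12},{"dp":[-1.03,-0.03,0.1],"twist":-0.12}]
6 rows end [0.4299 0.0262 0.0758] 84.4
[{"dp":[-0.27,-0.04,0.7],"twist":-0.0},{"dp":[-0.27,-0.05,0.7],"twist":-0.0},{"dp":[-0.27,-0.04,0.71],"twist":-0.0},{"dp":[-0.27,-0.05,0.7],"twist":-0.0},{"dp":[-0.28,-0.04,0.71],"twist":-0.0},{"dp":[-0.27,-0.05,0.71],"twist":-0.0}]
```

step_arm([
  {"dp":[-0.86,0.01,0.09],"twist":-0.1},
  {"dp":[-0.86,0,0.09],"twist":-0.1},
  {"dp":[-0.86,-0.01,0.09],"twist":-0.1},
  {"dp":[-0.86,-0.01,0.09],"twist":-0.1},
  {"dp":[-0.86,-0.02,0.09],"twist":-0.1},
  {"dp":[-0.86,-0.02,0.09],"twist":-0.1},
  {"dp":[-0.4,-0.04,0.6],"twist":0},
  {"dp":[-0.4,-0.05,0.7],"twist":0},
  {"dp":[-0.27,-0.05,0.7],"twist":0},
  {"dp":[-0.27,-0.05,0.7],"twist":0},
  {"dp":[-0.2,-0.05,0.7],"twist":0},
  {"dp":[-0.1,0,0.3],"twist":0},
])

```text
time_s: 11.6
ee_pos: [0.43, 0.0254, 0.0948]
eef_rot: [-3.139, 0.0, 1.473]
force: [0.4, 0.3, -0.0]
grip_width: 0.0215
grip_force: 50.0
```

step_arm([
  {"dp":[0,0,0.2],"twist":0},
  {"dp":[0,0,0],"twist":0},
  {"dp":[0,0,0],"twist":0},
])

```text
time_s: 11.9
ee_pos: [0.4318, 0.0262, 0.0896]
eef_rot: [3.14, -0.0, 1.474]
force: [0.4, 0.1, -0.5]
grip_width: 0.0212
grip_force: 50.0
```

Run:
```python
from hand import *
o=ctrl.get_obs(); print(o['ee_pos'],np.degrees(o['eef_rot']),o['force'],o['time_s'])
im=handle('wrist')
m=R.from_euler('z',84.4,degrees=True).as_matrix(); print('mat frame',(o['ee_pos']-np.array([.4283,.009,0]))@m)
im,W=cloud('wrist'); r=ctrl.cut_out('wrist','opener')[0]['pixels']; rr=[v for v in range(480) if r[v,322]]; print(rr[0],W[rr[0]+2,310:335].mean(0))
```

```text
[0.43176439 0.02619057 0.08955943] [ 1.79919869e+02 -8.67940333e-03  8.44448203e+01] [ 0.35521399  0.07168948 -0.50743445] 11.9
wrist 0.61 7984 [0.4331 0.0246 0.1071] dir [ 0.076  0.766 -0.638] head 84.3 slope 39.7 ext [-0.0485  0.0464] v3 [0.063 0.635 0.77 ]
all ext [-0.0556  0.1125]
mat frame [ 0.01744659 -0.00177035  0.08955943]
125 [0.44128872 0.10456492 0.02814321]
```

step_arm([
  {"dp":[0,0.04,0.3],"twist":0},
  {"dp":[0,0,0.2],"twist":0},
  {"dp":[0,0,0],"twist":0},
])

```text
time_s: 12.4
ee_pos: [0.4323, 0.0258, 0.0675]
eef_rot: [-3.14, -0.0, 1.473]
force: [0.4, 0.5, 1.6]
grip_width: 0.0215
grip_force: 50.0
```

step_arm([
  {"dp":[0,0,0.05],"twist":0},
  {"dp":[-0.07,0,0.11],"twist":0},
  {"dp":[-0.07,0,0.11],"twist":0},
  {"dp":[-0.07,0,0.11],"twist":0},
  {"dp":[-0.07,0,0.11],"twist":0},
  {"dp":[-0.06,0,0.11],"twist":0},
  {"dp":[-0.04,0,0.12],"twist":0},
  {"dp":[-0.04,0,0.12],"twist":0},
  {"dp":[-0.04,0,0.12],"twist":0},
  {"dp":[-0.04,0,0.12],"twist":0},
  {"dp":[0,0,0],"twist":0},
], squeeze=12)

```text
time_s: 13.5
ee_pos: [0.4304, 0.0058, 0.0248]
eef_rot: [-3.141, -0.0, 1.473]
force: [0.8, -0.6, -0.7]
grip_width: 0.0221
grip_force: 12.0
```

Run:
```python
from hand import *
o=ctrl.get_obs(); print(o['ee_pos'],np.degrees(o['eef_rot']),o['force'],o['time_s'],o['grip_width'],o['grip_force'])
im=handle('wrist'); im=handle('scene')
```

```text
[0.43040648 0.00576851 0.02479559] [-1.79944269e+02 -5.43482492e-03  8.44083860e+01] [ 0.7510383  -0.57072944 -0.66794759] 13.5 0.022059820570507087 11.999828517436981
wrist 0.58 7066 [0.4328 0.0121 0.0382] dir [ 0.08   0.971 -0.227] head 85.3 slope 13.1 ext [-0.0592  0.0343] v3 [0.026 0.226 0.974]
all ext [-0.0802  0.1   ]
scene 0.78 267 [ 0.4339 -0.022   0.0402] dir [ 0.117  0.971 -0.21 ] head 83.1 slope 12.1 ext [-0.0314  0.0619] v3 [-0.703 -0.068 -0.708]
all ext [-0.0744  0.1242]
```

step_arm([
  {"dp":[-0.02,0,0.1],"twist":0},
  {"dp":[-0.01,0,0.09],"twist":0},
  {"dp":[0,0,0.06],"twist":0},
  {"dp":[0,0,0.03],"twist":0},
  {"dp":[0,0,0],"twist":0},
  {"dp":[0,0,0],"twist":0},
])

```text
time_s: 14.3
ee_pos: [0.4306, 0.0047, 0.0142]
eef_rot: [-3.142, -0.0, 1.473]
force: [0.9, -0.1, 0.4]
grip_width: 0.0217
grip_force: 12.0
```

Run:
```python
from hand import *
o=ctrl.get_obs(); print(o['ee_pos'],np.degrees(o['eef_rot']),o['force'],o['time_s'],o['grip_width'],o['grip_force'])
im=handle('wrist'); im=handle('scene')
```

```text
[0.43058221 0.00468169 0.01421467] [-1.79995556e+02 -4.50017927e-03  8.44202258e+01] [ 0.92970025 -0.12158668  0.35510959] 14.3 0.021653234893222902 12.000064551830292
wrist 0.91 6669 [0.4331 0.0125 0.0284] dir [ 0.077  0.992 -0.104] head 85.5 slope 6.0 ext [-0.0596  0.032 ] v3 [0.011 0.103 0.995]
all ext [-0.0883  0.0973]
scene 0.65 295 [ 0.4332 -0.0227  0.0255] dir [ 0.121  0.987 -0.105] head 83.0 slope 6.0 ext [-0.0324  0.0623] v3 [0.612 0.009 0.791]
all ext [-0.0743  0.1259]
```

step_arm([
  {"dp":[0,0,0.05],"twist":0},
  {"dp":[0,0,0.04],"twist":0},
  {"dp":[0,0,0],"twist":0},
  {"dp":[0,0,0],"twist":0},
], squeeze=5)

```text
time_s: 14.9
ee_pos: [0.4305, 0.0047, 0.0105]
eef_rot: [-3.141, -0.0, 1.473]
force: [0.1, 0.5, -0.9]
grip_width: 0.0217
grip_force: 5.0
```

step_arm([
  {"dp":[0,0,0],"twist":0},
  {"dp":[0,0,0],"twist":0},
  {"dp":[0,0,0],"twist":0},
  {"dp":[0,0,0],"twist":0},
  {"dp":[0,0,0],"twist":0},
  {"dp":[0,0,-0.5],"twist":0},
  {"dp":[0,0,-0.9],"twist":0},
  {"dp":[0,0,-1],"twist":0},
  {"dp":[0,0,-1],"twist":0},
  {"dp":[0,0,-1],"twist":0},
], gripper=0.1)

```text
time_s: 15.9
ee_pos: [0.4303, 0.0047, 0.1884]
eef_rot: [3.141, -0.0, 1.473]
force: [0.4, -1.2, 0.1]
grip_width: 0.0514
grip_force: 0.0
```

Run:
```python
from hand import *
o=ctrl.get_obs(); print(o['ee_pos'],np.degrees(o['eef_rot']),o['force'],o['time_s'],o['grip_width'],o['grip_force'])
im=handle('wrist'); im=handle('scene')
def rect(l,cam,zlo,zhi):
    im,W=cloud(cam); r=ctrl.cut_out(cam,l)
    if not r: print(cam,l,'none');return
    q=W[r[0]['pixels']];q=q[~np.isnan(q[:,0])]; z=q[(q[:,2]>zlo)&(q[:,2]<zhi)]
    print(cam,l,round(r[0]['conf'],2),len(q),len(z),np.percentile(q[:,2],[5,50,95]).round(3),cv2.minAreaRect(z[:,:2].astype(np.float32)) if len(z)>5 else '')
for c in ['top','scene']: rect('stone',c,.027,.042)
for c in ['top','scene']: rect('holder',c,.013,.023)
```

```text
[0.43027642 0.00467672 0.18841419] [ 1.79989387e+02 -2.62451599e-03  8.44241728e+01] [ 0.37155941 -1.16220384  0.07898222] 15.9 0.05137715280500448 0.0
wrist 0.77 2430 [ 0.4312 -0.0025  0.0251] dir [0.096 0.995 0.001] head 84.5 slope -0.0 ext [-0.0482  0.0455] v3 [-0.007 -0.     1.   ]
all ext [-0.0908  0.1114]
scene 0.62 437 [ 0.4344 -0.0107  0.0194] dir [0.087 0.996 0.006] head 85.0 slope -0.3 ext [-0.0455  0.0504] v3 [-0.669  0.063 -0.741]
all ext [-0.0868  0.1119]
top stone 0.68 6802 193 [0.003 0.071 0.206] ((0.4683505892753601, 0.25860095024108887), (0.14678628742694855, 0.1642845869064331), 81.75346374511719)
scene stone 0.81 286 205 [0.012 0.032 0.035] ((0.45587754249572754, 0.26773601770401), (0.07448207587003708, 0.037400875240564346), 86.3019790649414)
top holder 0.79 1251 518 [0.004 0.012 0.022] ((0.6414980888366699, -0.01803133636713028), (0.1292695850133896, 0.06699470430612564), 70.77291870117188)
scene holder 0.82 1821 764 [0.003 0.01  0.019] ((0.642657995223999, -0.020111404359340668), (0.13182978332042694, 0.07105711102485657), 71.53507995605469)
```

Run:
```python
from h import *
plan([.447,.215,.24],84,n=6)
```

```text
6 rows end [0.4469 0.2149 0.2401] 83.98
[{"dp":[0.88,-0.02,-0.22],"twist":0.02},{"dp":[0.88,-0.02,-0.23],"twist":0.02},{"dp":[0.88,-0.02,-0.22],"twist":0.02},{"dp":[0.88,-0.02,-0.23],"twist":0.02},{"dp":[0.88,-0.02,-0.22],"twist":0.01},{"dp":[0.87,-0.02,-0.23],"twist":0.02}]
```

step_arm([
  {"dp":[0.88,-0.02,-0.22],"twist":0.02},
  {"dp":[0.88,-0.02,-0.23],"twist":0.02},
  {"dp":[0.88,-0.02,-0.22],"twist":0.02},
  {"dp":[0.88,-0.02,-0.23],"twist":0.02},
  {"dp":[0.88,-0.02,-0.22],"twist":0.02},
  {"dp":[0.87,-0.02,-0.23],"twist":0.02},
  {"dp":[0,0,0],"twist":0},
  {"dp":[0,0,0],"twist":0},
], gripper=0.2)

```text
time_s: 17.3
ee_pos: [0.4468, 0.215, 0.2401]
eef_rot: [-3.141, 0.001, 1.466]
force: [0.9, -0.8, -0.4]
grip_width: 0.0568
grip_force: 0.0
```

Run:
```python
from h import *
o=ctrl.get_obs(); print(o['ee_pos'],np.degrees(o['eef_rot']),o['grip_width'])
T5=(cv2.imread('pics/t5.png')[:,:,::-1],np.load('top5.npy'))
for n in ['wrist','scene','top']:
    im,W=cloud(n)
    if n=='wrist': save('w6.png',im); np.save('w6.npy',W)
    hsv=cv2.cvtColor(np.ascontiguousarray(im),cv2.COLOR_RGB2HSV)
    with np.errstate(invalid='ignore'):
        g=(hsv[...,0]<16)&(hsv[...,1]>140)&(W[...,2]>.029)&(W[...,2]<.039)&(np.linalg.norm(W[...,:2]-BC[:2],axis=-1)<.1)
    q=W[g]; print(n,len(q),np.median(q[:,2]),cv2.minAreaRect(q[:,:2].astype(np.float32)),q.mean(0).round(4))
```

```text
[0.44681888 0.21502039 0.24011883] [-1.79959647e+02  2.93497527e-02  8.40225490e+01] 0.05677250437721989
wrist 2021 0.03433599039634111 ((0.45497485995292664, 0.2587660253047943), (0.09922560304403305, 0.036018554121255875), 84.34334564208984) [0.4507 0.2468 0.0343]
scene 233 0.03287233349705998 ((0.45352256298065186, 0.2644667625427246), (0.08477485924959183, 0.04250553250312805), 83.73529052734375) [0.4553 0.2684 0.0329]
top 108 0.03450821080817945 ((0.4489189386367798, 0.2158900797367096), (0.04470028355717659, 0.03421780467033386), 69.07435607910156) [0.4513 0.2187 0.0342]
```

View pics/w6.png

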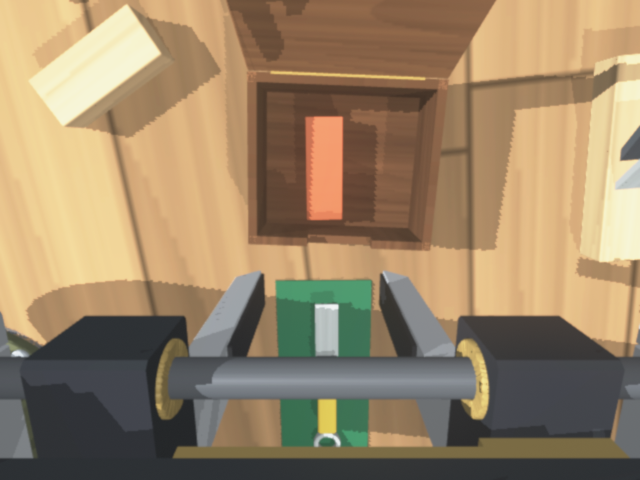

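Run:
```python
from h import *
plan([.455,.2588,.20],84.3,n=2)
```

```text
2 rows end [0.4549 0.2589 0.1999] 84.29
[{"dp":[0.57,0.04,0.5],"twist":-0.05},{"dp":[0.57,0.04,0.51],"twist":-0.05}]
```

step_arm([
  {"dp":[0.57,0.04,0.5],"twist":-0.05},
  {"dp":[0.57,0.05,0.5],"twist":-0.05},
  {"dp":[0,0,0.9],"twist":0},
  {"dp":[0,0,0.9],"twist":0},
  {"dp":[0,0,0.9],"twist":0},
  {"dp":[0,0,0.9],"twist":0},
  {"dp":[0,0,0.4],"twist":0},
  {"dp":[0,0,0.3],"twist":0},
  {"dp":[0,0,0.15],"twist":0},
  {"dp":[0,0,0],"twist":0},
  {"dp":[0,0,0],"twist":0},
])

```text
time_s: 18.55
ee_pos: [0.4559, 0.2599, 0.0235]
eef_rot: [3.14, -0.001, 1.472]
force: [-1.0, -0.2, -0.7]
grip_width: 0.0563
grip_force: 0.0
```

step_arm([
  {"dp":[-0.02,-0.01,0.06],"twist":0},
  {"dp":[0,0,0],"twist":0},
  {"dp":[0,0,0],"twist":0},
  {"dp":[0,0,0],"twist":0},
  {"dp":[0,0,0],"twist":0},
  {"dp":[0,0,0],"twist":0},
  {"dp":[0,0,0],"twist":0},
], gripper=-1, squeeze=45)

```text
time_s: 19.25
ee_pos: [0.4549, 0.2591, 0.0205]
eef_rot: [3.142, -0.0, 1.472]
force: [-2.2, -1.2, 4.9]
grip_width: 0.0354
grip_force: 45.0
```

step_arm([
  {"dp":[0,0,-0.2],"twist":0},
  {"dp":[0,0,-0.5],"twist":0},
  {"dp":[0,0,-0.8],"twist":0},
  {"dp":[0,0,-0.8],"twist":0},
  {"dp":[0,0,-0.8],"twist":0},
  {"dp":[0,0,-0.6],"twist":0},
  {"dp":[0,0,-0.3],"twist":0},
  {"dp":[0,0,0],"twist":0},
])

```text
time_s: 20.05
ee_pos: [0.4553, 0.2593, 0.1814]
eef_rot: [3.14, -0.001, 1.472]
force: [0.5, 0.5, -1.3]
grip_width: 0.0354
grip_force: 45.0
```

Run:
```python
from h import *
o=ctrl.get_obs(); print(o['ee_pos'],np.degrees(o['eef_rot']),o['force'],o['time_s'],o['grip_width'],o['grip_force'])
# holder and recess from top
W=np.load('top0.npy'); im=cv2.imread('pics/top0.png')
with np.errstate(invalid='ignore'):
    near=np.linalg.norm(W[...,:2]-np.array([.642,-.019]),axis=-1)<.085
    hi=near&(W[...,2]>.013)&(W[...,2]<.024)
    dk=near&(im.max(-1)<70)
for g in (hi,dk):
    q=W[g]; print(len(q),cv2.minAreaRect(q[:,:2].astype(np.float32)),np.median(q[:,2]))
plan([.60,-.02,.20],71,n=10)
```

```text
[0.45533384 0.25925556 0.18143781] [ 1.79883558e+02 -6.87979159e-02  8.43429641e+01] [ 0.46795026  0.48970042 -1.34875027] 20.05 0.035389954356062174 44.99937057495117
533 ((0.6420565247535706, -0.01805509626865387), (0.12948749959468842, 0.06732635945081711), 71.05928039550781) 0.018180280313162767
646 ((0.6302743554115295, -0.030342116951942444), (0.13880997896194458, 0.06179304048418999), 71.72830200195312) 0.008530304354911866
10 rows end [ 0.6001 -0.0199  0.1998] 70.98
[{"dp":[-0.66,0.43,-0.05],"twist":0.33},{"dp":[-0.65,0.44,-0.05],"twist":0.33},{"dp":[-0.64,0.46,-0.05],"twist":0.33},{"dp":[-0.63,0.47,-0.04],"twist":0.34},{"dp":[-0.62,0.49,-0.05],"twist":0.33},{"dp":[-0.6,0.5,-0.04],"twist":0.34},{"dp":[-0.59,0.52,-0.05],"twist":0.33},{"dp":[-0.58,0.53,-0.04],"twist":0.34},{"dp":[-0.57,0.54,-0.05],"twist":0.33},{"dp":[-0.55,0.56,-0.04],"twist":0.34}]
```

Run:
```python
from h import *
plan([.606,-.115,.19],71,n=12)
```

```text
12 rows end [ 0.606  -0.1151  0.1898] 70.98
[{"dp":[-0.74,0.39,-0.02],"twist":0.28},{"dp":[-0.74,0.4,-0.02],"twist":0.28},{"dp":[-0.73,0.42,-0.02],"twist":0.28},{"dp":[-0.72,0.43,-0.02],"twist":0.28},{"dp":[-0.71,0.45,-0.02],"twist":0.28},{"dp":[-0.7,0.46,-0.02],"twist":0.28},{"dp":[-0.7,0.47,-0.02],"twist":0.28},{"dp":[-0.69,0.49,-0.01],"twist":0.28},{"dp":[-0.67,0.5,-0.02],"twist":0.27},{"dp":[-0.67,0.51,-0.01],"twist":0.28},{"dp":[-0.65,0.53,-0.02],"twist":0.27},{"dp":[-0.65,0.54,-0.01],"twist":0.28}]
```

step_arm([
  {"dp":[-0.74,0.39,-0.02],"twist":0.28},
  {"dp":[-0.74,0.4,-0.02],"twist":0.28},
  {"dp":[-0.73,0.42,-0.02],"twist":0.28},
  {"dp":[-0.72,0.43,-0.02],"twist":0.28},
  {"dp":[-0.71,0.45,-0.02],"twist":0.28},
  {"dp":[-0.7,0.46,-0.02],"twist":0.28},
  {"dp":[-0.7,0.47,-0.02],"twist":0.28},
  {"dp":[-0.69,0.49,-0.01],"twist":0.28},
  {"dp":[-0.67,0.5,-0.02],"twist":0.27},
  {"dp":[-0.67,0.51,-0.01],"twist":0.28},
  {"dp":[-0.65,0.53,-0.02],"twist":0.27},
  {"dp":[-0.65,0.54,-0.01],"twist":0.28},
])

```text
time_s: 21.25
ee_pos: [0.6055, -0.1165, 0.1866]
eef_rot: [-3.139, 0.0, 1.238]
force: [0.8, 1.0, -0.8]
grip_width: 0.0353
grip_force: 45.0
```

step_arm([
  {"dp":[0,0,0],"twist":0},
  {"dp":[0,0,0],"twist":0},
])

```text
time_s: 21.45
ee_pos: [0.605, -0.1155, 0.1866]
eef_rot: [-3.139, 0.0, 1.238]
force: [-0.3, 0.7, -1.6]
grip_width: 0.0356
grip_force: 45.0
```

Run:
```python
from h import *
o=ctrl.get_obs(); im,W=cloud('wrist'); save('w7.png',im); np.save('w7.npy',W)
print(o['ee_pos'],np.degrees(o['eef_rot']),o['force'],o['time_s'],o['grip_width'])
with np.errstate(invalid='ignore'):
    near=np.linalg.norm(W[...,:2]-np.array([.642,-.019]),axis=-1)<.09
    hi=near&(W[...,2]>.013)&(W[...,2]<.024); fl=near&(W[...,2]>.005)&(W[...,2]<.0115)
    hsv=cv2.cvtColor(im,cv2.COLOR_RGB2HSV)
    st=(hsv[...,0]<16)&(hsv[...,1]>140)&(W[...,2]>.15)&(W[...,2]<.25)
for g in (hi,fl,st):
    q=W[g]; print(len(q),cv2.minAreaRect(q[:,:2].astype(np.float32)),np.median(q[:,2])) if len(q)>5 else print('few')
q=W[st]
if len(q)>50:
    n=np.linalg.svd(q-q.mean(0),full_matrices=False)[2][2]; print('stone normal',n)
    M=R.from_euler('xyz',o['eef_rot']).as_matrix(); t=(q-o['ee_pos'])@M; print(np.percentile(t,[1,99],axis=0).round(4))
```

```text
[ 0.60504352 -0.11546382  0.18662514] [-1.79833539e+02  5.37193564e-03  7.09319969e+01] [-0.25185403  0.73652031 -1.6152291 ] 21.45 0.03558069169645564
5383 ((0.6445130705833435, -0.018093280494213104), (0.13015469908714294, 0.06607915461063385), 71.01434326171875) 0.018294636356293803
7103 ((0.6445460319519043, -0.01796342432498932), (0.11036384850740433, 0.0462416410446167), 71.10779571533203) 0.00872931741930294
12195 ((0.6097882986068726, -0.10577067732810974), (0.07984662801027298, 0.035696759819984436), 70.75332641601562) 0.20036163733862378
stone normal [0.00338134 0.00410076 0.99998588]
[[-0.0278 -0.0155 -0.0152]
 [ 0.0504  0.0186 -0.0105]]
```

View pics/w7.png

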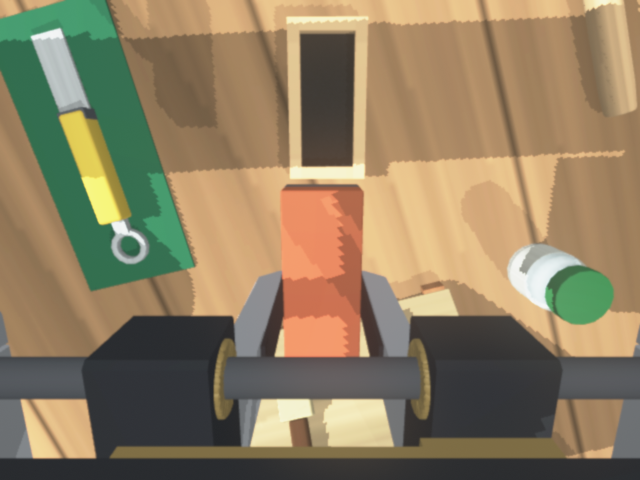

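Run:
```python
from h import *
plan([.6432,-.0178,.11],71.05,n=4)
```

```text
4 rows end [ 0.6431 -0.0178  0.1099] 71.03
[{"dp":[0.65,0.03,0.48],"twist":-0.0},{"dp":[0.65,0.03,0.48],"twist":-0.0},{"dp":[0.65,0.03,0.48],"twist":-0.01},{"dp":[0.65,0.02,0.49],"twist":-0.0}]
```

step_arm([
  {"dp":[0.65,0.03,0.48],"twist":0},
  {"dp":[0.65,0.03,0.48],"twist":0},
  {"dp":[0.65,0.03,0.48],"twist":-0.02},
  {"dp":[0.65,0.02,0.48],"twist":0},
  {"dp":[0,0,0.5],"twist":0},
  {"dp":[0,0,0.5],"twist":0},
  {"dp":[0,0,0.4],"twist":0},
  {"dp":[0,0,0],"twist":0},
  {"dp":[0,0,0],"twist":0},
  {"dp":[0,0,0],"twist":0},
])

```text
time_s: 22.5
ee_pos: [0.6441, -0.0183, 0.0571]
eef_rot: [3.14, -0.0, 1.24]
force: [0.6, 0.0, -1.4]
grip_width: 0.0353
grip_force: 45.0
```

step_arm([
  {"dp":[0,-0.02,0.3],"twist":0},
  {"dp":[0,0,0.2],"twist":0},
  {"dp":[0,0,0.12],"twist":0},
  {"dp":[0,0,0.08],"twist":0},
  {"dp":[0,0,0.08],"twist":0},
  {"dp":[0,0,0.06],"twist":0},
  {"dp":[0,0,0],"twist":0},
  {"dp":[0,0,0],"twist":0},
])

```text
time_s: 23.3
ee_pos: [0.643, -0.0181, 0.0226]
eef_rot: [3.141, -0.0, 1.24]
force: [-1.7, 0.5, 0.7]
grip_width: 0.0357
grip_force: 45.0
```

step_arm([
  {"dp":[0,0,0.02],"twist":0},
  {"dp":[0,0,0],"twist":0},
  {"dp":[0,0,0],"twist":0},
], squeeze=10)

```text
time_s: 23.6
ee_pos: [0.643, -0.0181, 0.0225]
eef_rot: [3.141, -0.0, 1.24]
force: [-5.9, 0.1, 9.6]
grip_width: 0.0359
grip_force: 10.0
```

step_arm([
  {"dp":[0,0,0],"twist":0},
  {"dp":[0,0,0],"twist":0},
  {"dp":[0,0,0],"twist":0},
  {"dp":[0,0,0],"twist":0},
  {"dp":[0,0,0],"twist":0},
  {"dp":[0,0,-0.3],"twist":0},
  {"dp":[0,0,-0.8],"twist":0},
  {"dp":[-0.4,0,-0.9],"twist":0},
  {"dp":[-0.6,0,-0.9],"twist":0},
  {"dp":[-0.6,0,-0.9],"twist":0},
  {"dp":[0,0,0],"twist":0},
  {"dp":[0,0,0],"twist":0},
], gripper=0.15)

```text
time_s: 24.8
ee_pos: [0.6222, -0.0789, 0.1746]
eef_rot: [3.14, -0.0, 1.239]
force: [0.2, 0.3, -1.0]
grip_width: 0.0541
grip_force: 0.0
```

Run:
```python
from hand import *
from lid import lid
o=ctrl.get_obs(); im,W=cloud('wrist')
print(o['ee_pos'],o['force'],o['time_s'],o['grip_width'])
with np.errstate(invalid='ignore'):
    near=np.linalg.norm(W[...,:2]-np.array([.642,-.019]),axis=-1)<.09
    hi=near&(W[...,2]>.013)&(W[...,2]<.024); st=near&(W[...,2]>.029)&(W[...,2]<.045)
for g in (hi,st):
    q=W[g]; print(len(q),cv2.minAreaRect(q[:,:2].astype(np.float32)),np.percentile(q[:,2],[2,50,98]))
print('n',np.linalg.svd(q-q.mean(0),full_matrices=False)[2][2])
handle('scene'); lid()
im,W=cloud('scene'); save('s8.png',im)
```

```text
[ 0.62218466 -0.07890181  0.17461754] [ 0.2289127   0.25639891 -0.95624105] 24.8 0.054104640692683635
5289 ((0.6444069743156433, -0.018394045531749725), (0.12962599098682404, 0.06618491560220718), 71.1092758178711) [0.01514718 0.01830039 0.01986136]
5721 ((0.6445610523223877, -0.018030252307653427), (0.09937858581542969, 0.03609722480177879), 71.03553771972656) [0.03477462 0.03631039 0.03781288]
n [-4.05725313e-04 -8.03103602e-04 -9.99999595e-01]
scene 0.8 447 [ 0.4341 -0.011   0.0191] dir [0.092 0.996 0.016] head 84.7 slope -0.9 ext [-0.0448  0.0519] v3 [ 0.698 -0.076  0.712]
all ext [-0.0872  0.1147]
scene 0.65 center [ 0.105 -0.005  0.143] zmax 0.212 n [-0.929  0.002  0.369] xmin,max [0.075 0.134] z [0.07  0.212]
top 0.92 center [0.108 0.001 0.149] zmax 0.216 n [-0.928  0.003  0.374] xmin,max [0.076 0.139] z [0.071 0.216]
25.15 [ 0.62194157 -0.07813716  0.17267685] [ 0.64845873 -0.74679478 -0.755343  ] 0.05424175635464412
```

View pics/s8.png

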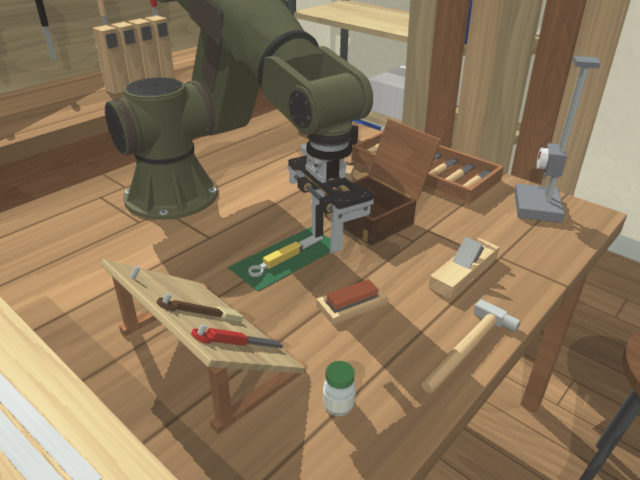

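The scene shows the stone seated in the holder at (350,297), the blade flat on the mat at (285,255), the lid open at (400,150) and the gripper clear of everything.

```bash
python3 -c "from station import ctrl; print(ctrl.hand_in())"
```

```text
the job is handed in; nothing more can be done
None
```

The job is handed in at about 25 s of the 62 s, with no verdict returned; my last camera checks showed the lid open at its stop, the blade flat and released on the mat, and the stone seated level, orange side up, centred to under 1 mm in the holder.

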